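# Let the ratchet screw press down onto the blank

### The job

The die of the little screw press is held up by the pawl on its toothed wheel. Lift the pawl and fold it right back so that it stays off, then wind the wheel backwards (clockwise from above) by its peg until the die bears on the blank under it: firmly enough that it stays pressed, but without forcing it. Do not force the wheel against the pawl, leave the other things on the bench where they are, and let go at the end.

Things in the scene. Friction and masses are not known exactly. Their poses are not given: they have to be found in the camera images.
- press: Small hand screw press of grey cast iron and steel, fixed to the bench, about 200 mm wide, 170 deep, 215 high: base plate 20 mm thick, two posts, crosshead, on top a flat-lying toothed wheel turning about a vertical axis. Origin: centre of the base's underside; z up, x towards the side where the pawl is, y along the crosshead.
- wheel_axis (a point): Centre of the toothed wheel's flat top face, 150 mm above the bench; axes as the press. The wheel is 148 mm across and 14 mm thick; 12 ramp-shaped teeth, 11 mm high, stand on its upper face round the rim (radius 59 to 73 mm). Driving it backwards against the engaged pawl with more than about 35 N between them is forcing.
- wheel (a joint): Wheel angle, rad; grows clockwise from above: backwards, stopped by the pawl, lowers the ram 6 mm per rad. Friction (0.25 N m, 5 N at the peg) holds it where it is left. The die meets the blank 0.7 to 3.3 rad on; the bed's height is not known, so feel: the even drag then climbs, 5 N at the peg per 0.1 rad. 3 to 8 N extra (25 to 65 N on the blank) is right; over 18 N extra spoils it.
- peg_grip (a point): The winding peg: upright dark wooden round peg, 16 mm in diameter, fixed on the wheel 48 mm from the axis, rising 62 mm above its top face. This point is on its centre line, 12 mm below its top end. Push it round from above with a finger or a loose cage of both fingers, turning along; a tight pinch that does not turn with the wheel adds drag that hides the feel.
- pawl_hinge (a point): Hinge of the holding pawl, 18 mm above the wheel's top face, beside the rim on the press's bracket. Axes as the press; the hinge line is its x. With the pawl engaged its bar points along +y from here, over the wheel's rim. The pawl is a steel bar 72 mm long, 9 wide, 10 thick, with a nose under its free end that drops between the teeth, and a grip pin.
- pawl (a joint): Angle of the pawl about its hinge, rad: 0 with its nose down between two teeth (up to 0.2 when it lies on a tooth's ramp), growing as it is lifted; past upright (about 1.6) it falls over and rests folded back on its stop at 2.6. Only its own weight (0.11 kg) holds it either way.
- pawl_pin (a point): The pawl's grip pin: round steel pin, 12 mm in diameter, sticking out 41 mm sideways from the bar's free end, away from the wheel (press +x), parallel to the hinge line and 55 mm from it. This point is on its centre line, 30 mm from the bar's middle, 16 mm from its outer end. Free air around and below. It can be pinched from above and led over; it may turn between the fingers.
- ram: The ram: steel rod, 28 mm in diameter, with a square die 42 mm wide at its foot, under the crosshead on the wheel's axis, above the blank, a loose flat plate (46 mm square, 8 mm thick) on the dark bed block, which has a stiff rubber cushion (60 N/mm) under it. Origin: centre of the die's lower face, z up. It only moves up and down, driven by the wheel.
- die_spare: Bystander: round stepped steel die, 30 mm across, 28 mm high, on the press's base plate; origin at its underside.
- bangle: Bystander: copper ring, 48 mm across, 8 mm high, on the press's base plate; origin at its underside.
- hammer: Bystander: hammer lying on the bench; origin at its underside.
- punch: Bystander: screwdriver lying on the bench; origin at its underside.
- tin: Bystander: green tin, 84 mm across, 110 mm high; origin at its underside.
- bowl: Bystander: brass bowl, 110 mm across, 45 mm high; origin at its underside.
- mug: Bystander: white mug, 76 mm across, 85 mm high; origin at its underside.
- file: Bystander: file with a wooden handle, 240 mm long, lying on the bench; origin at its underside.

How it is judged:
By the outcome, as a careful person would: the job done as asked, in the order asked, and still so for the second after the job is handed in, with the robot touching nothing.
It also fails if it takes over 72 s, if anything falls off the work surface, if the arm or the gripper's body presses on something with over 40 N, if the wrist force passes 120 N, or if a joint passes its speed limit or range.

### The arm

A 6-joint arm with a two-finger parallel gripper is mounted at the origin on the work surface. World frame = base frame: x ahead of the robot, y to its left, z up, the work surface at z = 0. Lengths are in m, angles in degrees, forces in N, time in s.
With the tool pointing down it reaches from about 0.425 to 0.95 m from the base axis. Payload 14.7 kg.
Tool frame: the origin (TCP) lies midway between the tips of the shut fingers; the grasp point (between the pads) lies 19 mm behind it (manip.grip_point_offset is the distance from the TCP to the grasp point, in m); z points along the fingers, y is the line along which they close (so a half turn about z gives the same grasp; the last joint's range is limited). The gripper opens to 85 mm and grips with 20 to 120 N. Pads are 22 mm wide; open, the fingers measure 114 mm over their backs; the gripper's body (76 mm by 85 mm) begins 54 mm behind the grasp point. The pads swing forward as they close: fully open they stand 13 mm farther back than shut.
Start: joints at [62.246, 27.513, 91.461, -0, 61.026, -2.67], TCP at [0.276, 0.589, 0.231] pointing down, gripper open.
Joint ranges: [-157.49, 157.49], [-46.99, 117.5], [13.45, 153.17], [-89.5, 269.5], [5.16, 153.95], [-167.48, 167.48]. Speed limits (degrees/s): [108.29, 108.29, 136.94, 172.46, 172.46, 172.46].

### API

Orientations are given as [roll, pitch, yaw] about the fixed x, y, z axes, in that order (R = Rz(yaw) Ry(pitch) Rx(roll)).
In Python, from plant import get_state, optics, order, manip gives the robot as it stands.
- The arm moves only by the tool apply_moves, never from a script. Its argument "deltas" is one flat list of numbers, 5 for each row, row after row: the opening in per cent of the stroke, from 0 (shut) to 100 (fully open), then the shift along the world's x, y, z in units of 30 mm (1.0 is 30 mm), then the turn about the world's z in units of 8 degrees (1.0 is 8 degrees). A call has 1 to 20 rows; each row is the pose to reach, as a shift and turn from the pose commanded when the call began; what a row does not reach only later rows make up. A row lasts 1/10 s, in which the tool goes at most 50 mm and 8.59 degrees, less where a joint would pass 70% of its speed; a pose out of reach is approached as far as the arm can. A call with a gripper value outside its range is refused whole. The fingers move at their own pace and stop on an object; "grip_force" is the grip in N (left out, the last holds). Time passes only in rows, so rows that repeat a pose let the fingers close. It gives the time, the measured TCP pose, the force, the opening and the grip force at its end, in the units of the state.
- get_state(): the state, without advancing time (a new reading comes with each control period).
- optics.snapshot(name): name is "scene" or "top" or "wrist"; returns the picture (480x640x3 uint8, blue, green, red); there is no depth.
- optics.camera_info(name): a dict with "fx", "fy", "cx", "cy" (pixels), "pose" (4x4, takes a point from camera to world coordinates); the wrist camera has in their place "tool_from_camera" (4x4, takes a point from camera to tool coordinates, whose origin is the TCP and whose axes are the flange's). Camera axes: x right, y up, looking along -z (the intrinsics and any distortion apply to the point x, -y, -z); pixel columns grow to the right and rows downward; lengths in m; the calibration is good to about 2 mm. A picture is of the moment at which its call begins: read the wrist's pose just before it. camera_info takes no time and is no camera call.
- order.close_job(): hands the job in; it is judged then, once.
The state is a dict: "time": time; "joint_positions": joint angles; "qd": joint speeds; "joint_torque": joint torques, N m; "tool_pos": TCP position; "eef_rot": TCP orientation; "ft_force": force on the tool from outside, world axes, zero at the start; "torque": the same for the moment, N m; "gripper_width": finger opening in m; "grasp_force": force on a finger pad.
Only numpy, scipy, OpenCV 4.12 (cv2) and the standard library are available. Lean on these libraries where they do the work, as an engineer would, in place of code of your own. Each camera call takes 0.05 s, during which the arm holds its last target. There are 200 camera calls.

## Working session

There is one attempt and no reset: what is moved stays moved. The work goes in short steps, Python scripts to look and compute and a tool call to move; the robot and the scene stay as the last step left them, time stands still between calls to the robot, and variables do not carry over. Pictures are saved under pics/ and viewed, at most 10 in all, crops included, and the job is handed in when it is done.

Besides the shell and the picture viewer there is one more tool, called after "Request:" as name(argument=value, ...), one argument or row to a line, values as JSON. apply_moves: Moves the arm, as the interface text tells. Its arguments: {"type":"object","properties":{"deltas":{"type":"array"},"grip_force":{"type":"number"}},"required":["deltas"]}

```bash
mkdir -p pics
python3 - <<'E'
from plant import get_state, optics, order, manip
import cv2, numpy as np
for n in ["scene","top"]:
    cv2.imwrite(f"pics/{n}0.png",optics.snapshot(n)); i=optics.camera_info(n)
    print(n,{k:(np.round(v,4).tolist() if k=='pose' else v) for k,v in i.items()})
s=get_state(); print(s); print(manip.grip_point_offset)
i=optics.camera_info("wrist");print(i)
E
```

```text
scene {'fx': 547.6805266710647, 'fy': 547.6805266710647, 'cx': 325.9861261800763, 'cy': 241.47001072360024, 'pose': [[0.7893, -0.4032, 0.4632, 1.1238], [0.614, 0.5284, -0.5863, -0.6518], [-0.0084, 0.7472, 0.6646, 0.9249], [0.0, 0.0, 0.0, 1.0]]}
top {'fx': 590.9699051788789, 'fy': 590.9699051788789, 'cx': 320.1408843102116, 'cy': 236.8658953151035, 'pose': [[-0.0232, 0.9852, -0.17, 0.2936], [-0.9995, -0.0261, -0.0151, 0.0331], [-0.0193, 0.1696, 0.9853, 1.613], [0.0, 0.0, 0.0, 1.0]]}
{'time': 0.1, 'joint_positions': array([ 6.22468578e+01,  2.75439417e+01,  9.14898946e+01,  4.78082036e-04,
        6.10265636e+01, -2.66886568e+00]), 'qd': array([ 0.05134375, -0.11883088, -0.18452503, -0.14722493, -0.01781024,
       -0.04928297]), 'joint_torque': array([ 9.57615193e-04, -9.52247500e+01, -4.31048334e+01, -3.05710355e-04,
        5.24385221e-03,  5.02708599e-05]), 'tool_pos': array([0.27536501, 0.58838747, 0.23076445]), 'eef_rot': array([-1.79939685e+02, -3.22998696e-03,  1.54915490e+02]), 'ft_force': array([0.52157229, 0.4198106 , 0.00348382]), 'torque': array([-0.02304639,  0.01206513, -0.04429076]), 'grasp_force': 0.0, 'gripper_width': 0.08536183100559994}
0.0187
{'fx': 382.3729591789529, 'fy': 382.3729591789529, 'cx': 322.39753636191153, 'cy': 241.19691020402996, 'tool_from_camera': array([[-5.95360073e-05,  9.58628757e-01,  2.84659276e-01,
         7.34903020e-02],
       [ 9.99998459e-01, -4.42336259e-04,  1.69877539e-03,
        -3.98702084e-04],
       [ 1.75441006e-03,  2.84658939e-01, -9.58627253e-01,
        -1.42235898e-01],
       [ 0.00000000e+00,  0.00000000e+00,  0.00000000e+00,
         1.00000000e+00]])}
```

View pics/scene0.png

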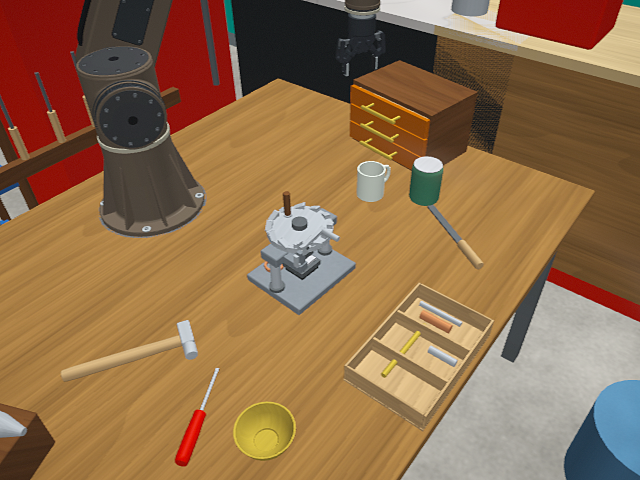

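View pics/top0.png

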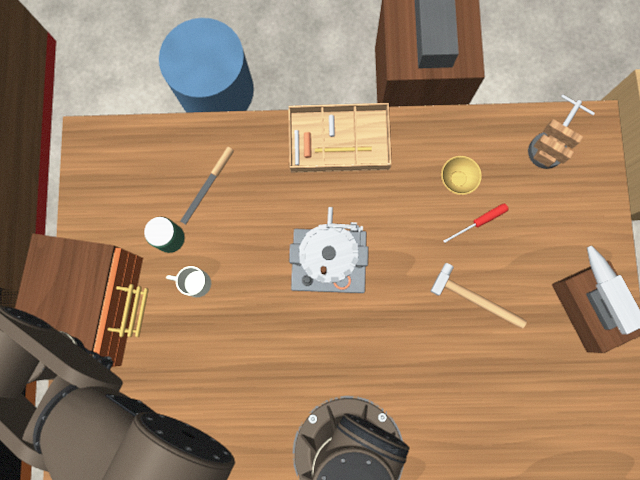

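The scene view shows the press at about (302,250), with its peg top at (287,195). In the top view the wheel hub is at about (329,253), the peg at (323,270), the pawl pin at (330,213) and the hinge near (358,228). The press x axis is close to world x.

```bash
cat > h.py <<'E'
from plant import get_state, optics, order, manip
import cv2, numpy as np
from scipy.spatial.transform import Rotation as R
def campose(n):
    i=optics.camera_info(n)
    if n!="wrist": return i,i["pose"]
    s=get_state(); T=np.eye(4); T[:3,:3]=R.from_euler("xyz",s["eef_rot"],degrees=True).as_matrix(); T[:3,3]=s["tool_pos"]
    return i,T@i["tool_from_camera"]
def ray(i,T,u,v):
    d=T[:3,:3]@np.array([(u-i["cx"])/i["fx"],-(v-i["cy"])/i["fy"],-1]); return T[:3,3],d
def onz(i,T,u,v,z):
    o,d=ray(i,T,u,v); return o+d*(z-o[2])/d[2]
def cross(r1,r2):
    (a,d),(b,e)=r1,r2; t=np.linalg.lstsq(np.c_[d,-e],b-a,rcond=None)[0]
    p,q=a+d*t[0],b+e*t[1]; return (p+q)/2,np.linalg.norm(p-q)
def proj(i,T,p):
    c=T[:3,:3].T@(np.asarray(p)-T[:3,3]); return i["cx"]-i["fx"]*c[0]/c[2], i["cy"]+i["fy"]*c[1]/c[2]
E
python3 - <<'E'
from h import *
i,T=campose("top")
for n,u,v,z in [("hub",329,253,.16),("pegtop",323.5,270,.212),("pin",330,213,.165),("hinge",358,228,.168)]: print(n,onz(i,T,u,v,z).round(3))
im=cv2.imread("pics/top0.png")[195:305,275:385]; a=cv2.resize(im,(550,550),interpolation=cv2.INTER_CUBIC)
cv2.imwrite("pics/crop1.png",a)
E
```

```text
hub [0.503 0.034 0.16 ]
pegtop [0.455 0.048 0.212]
pin [0.603 0.029 0.165]
hinge [ 0.563 -0.039  0.168]
```

View pics/crop1.png

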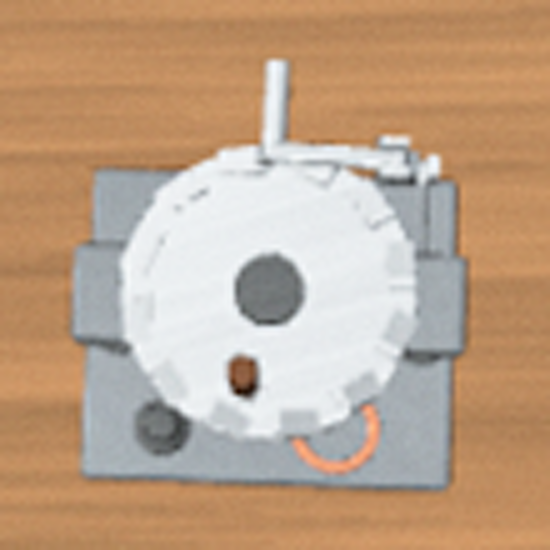

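The crop confirms it: the hub is at full-image (329,253), the peg at (323,270), and the pawl bar runs from (355,227) to (329,226), with its pin pointing up to (330,207). The world sizes agree, with the peg about 50 mm from the axis. Next I rise and move over the press for a wrist view.

Request:
apply_moves(
  deltas=[100, 0, 0, 1.5, 0, 100, 0, 0, 3, 0, 100, 1, -2, 3.3, 0.5, 100, 2, -4, 3.3, 1, 100, 9.5, -19, 3.3, 2.75, 100, 9.5, -19, 3.3, 2.75, 100, 9.5, -19, 3.3, 2.75, 100, 9.5, -19, 3.3, 2.75, 100, 9.5, -19, 3.3, 2.75, 100, 9.5, -19, 3.3, 2.75, 100, 9.5, -19, 3.3, 2.75, 100, 9.5, -19, 3.3, 2.75, 100, 9.5, -19, 3.3, 2.75, 100, 9.5, -19, 3.3, 2.75, 100, 9.5, -19, 3.3, 2.75, 100, 9.5, -19, 3.3, 2.75, 100, 9.5, -19, 3.3, 2.75, 100, 9.5, -19, 3.3, 2.75, 100, 9.5, -19, 3.3, 2.75, 100, 9.5, -19, 3.3, 2.75],
  grip_force=20,
)

```text
time: 2.1
tool_pos: [0.5603, 0.0197, 0.3304]
eef_rot: [180.0, 0.0, 177.0]
ft_force: [-0.7, 0.5, 0.6]
gripper_width: 0.0855
grasp_force: 0.0
```

Run:
```python
from h import *
i,T=campose("wrist"); np.save("T1.npy",T)
cv2.imwrite("pics/w1.png",optics.snapshot("wrist")); s=get_state(); print(s["tool_pos"],s["eef_rot"],s["joint_positions"],s["ft_force"])
```

```text
[0.56030841 0.01955135 0.33042334] [1.79996722e+02 8.77434739e-03 1.76987475e+02] [-1.10154820e+00  1.52276890e+01  9.60020135e+01  3.20147918e-03
  6.87614188e+01 -8.80901833e+01] [-0.24121834  0.07448419  0.33941399]
```

View pics/w1.png

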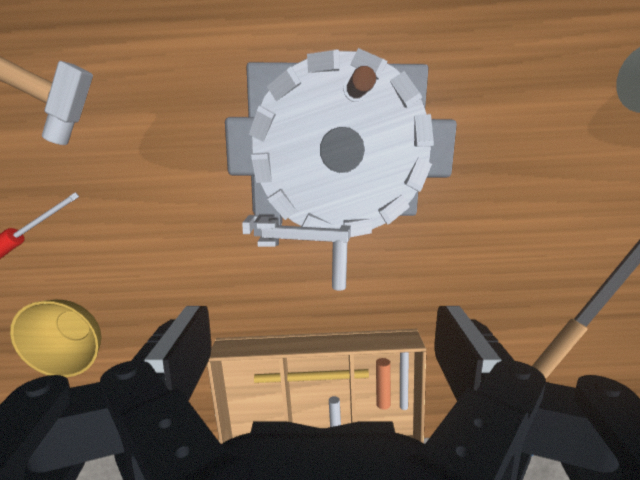

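Wrist view: hub at (342,149), peg top at (364,77), pin running from (342,240) to its outer end at (339,288), and the bar along row 234 to the hinge near (265,232). Next I compute positions and cross-check the heights between views.

Run:
```python
from h import *
T=np.load("T1.npy"); i=optics.camera_info("wrist"); ti,tT=campose("top"); si,sT=campose("scene")
w=lambda u,v:ray(i,T,u,v); t=lambda u,v:ray(ti,tT,u,v); s=lambda u,v:ray(si,sT,u,v)
c=lambda x,y:(275+x/5-.4,195+y/5-.4)
print("pinend x",cross(w(339,289),t(*c(277,62))))
print("peg x",cross(w(364,77),t(*c(243,362))),cross(w(364,77),s(287,193)))
print("hub x",cross(w(342,149),t(*c(270,290))))
for n,u,v,z in [("hub",342,149,.16),("hub",342,149,.15),("peg",364.5,76,.212),("pinin",342.5,240,.17),("pinend",339,288,.17),("hinge",265,233,.17),("barend",349,236,.17)]:
    print(n,z,onz(i,T,u,v,z).round(4))
# wheel disc outline: base plate edges
for n,u,v in [("b1",249,64),("b2",427,66)]: print(n,onz(i,T,u,v,.02).round(4))
im=cv2.imread("pics/w1.png"); a=cv2.resize(im[200:310,230:380],(750,550),interpolation=cv2.INTER_CUBIC)
cv2.imwrite("pics/crop2.png",a)
```

```text
pinend x (array([0.61522634, 0.02944223, 0.18050557]), np.float64(0.0013778567895176483))
peg x (array([0.45976208, 0.04869642, 0.23308951]), np.float64(0.00014576181924887358)) (array([0.45835574, 0.05239275, 0.20940111]), np.float64(0.0033630652196747195))
hub x (array([0.50234619, 0.03612742, 0.17573512]), np.float64(0.0021529114900680044))
hub 0.16 [0.5037 0.0378 0.16  ]
hub 0.15 [0.5042 0.0383 0.15  ]
peg 0.212 [0.4568 0.0513 0.212 ]
pinin 0.17 [0.5762 0.035  0.17  ]
pinend 0.17 [0.6188 0.0304 0.17  ]
hinge 0.17 [ 0.5669 -0.0283  0.17  ]
barend 0.17 [0.573  0.0405 0.17  ]
b1 [ 0.4161 -0.0533  0.02  ]
b2 [0.4283 0.1397 0.02  ]
```

View pics/crop2.png

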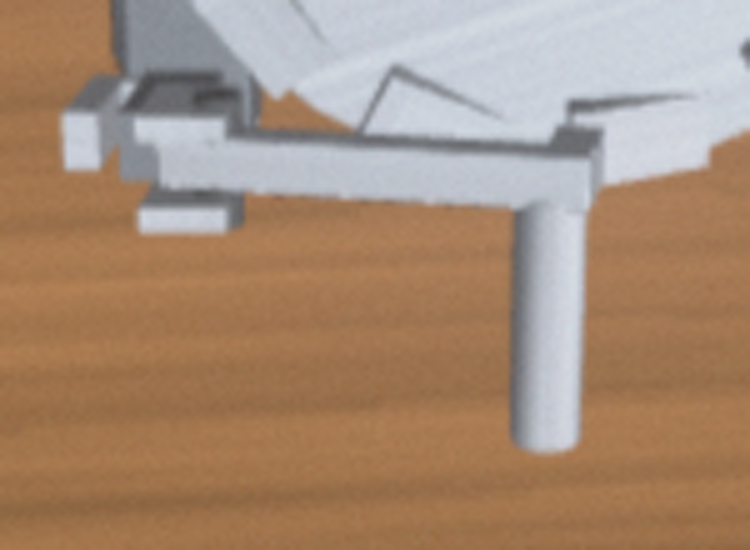

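The crop shows the pin between (340,241) and (339,288) in full-wrist pixels, the hinge block near (265,232), and the nose down between teeth. From this the pin grip is at about (0.601, 0.0315, 0.171) and the press yaw is about -4°. That agrees with the given geometry: 66 + 30 mm from the axis, and the hinge at y' = -55 mm. Next I approach, half open, and pinch.

Request:
apply_moves(
  deltas=[50, 1.36, 0.4, -1, -0.1, 50, 1.36, 0.4, -2, -0.1, 50, 1.36, 0.4, -3, -0.1, 50, 1.36, 0.4, -4, -0.1, 50, 1.36, 0.4, -4.7, -0.1, 50, 1.36, 0.4, -5.2, -0.1, 50, 1.36, 0.4, -5.6, -0.1, 50, 1.36, 0.4, -6, -0.1, 50, 1.36, 0.4, -6, -0.1, 50, 1.36, 0.4, -6, -0.1],
  grip_force=20,
)

```text
time: 3.15
tool_pos: [0.6015, 0.0308, 0.1506]
eef_rot: [-180.0, 0.0, 176.1]
ft_force: [0.0, -0.3, 0.7]
gripper_width: 0.0425
grasp_force: 0.0
```

Run:
```python
from h import *
cv2.imwrite("pics/w2.png",optics.snapshot("wrist"))
```

```text
(no output)
```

View pics/w2.png

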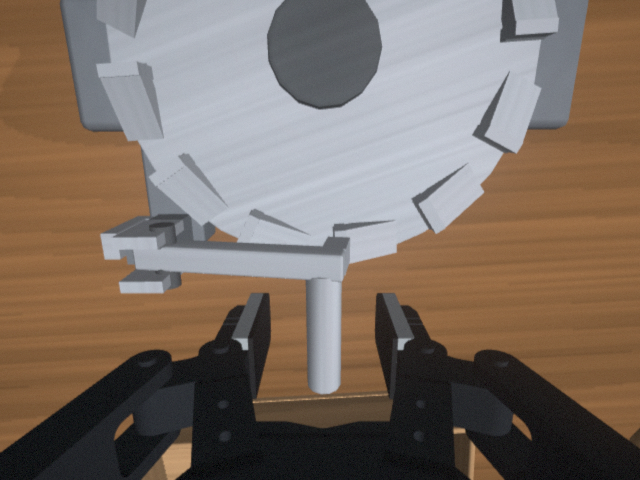

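The pin (column 323) is centred between the pads (265 and 380), with the hinge 158 px (about 54 mm) to the left, so I close.

Request:
apply_moves(
  deltas=[0, 0, 0, 0, 0, 0, 0, 0, 0, 0, 0, 0, 0, 0, 0, 0, 0, 0, 0, 0, 0, 0, 0, 0, 0, 0, 0, 0, 0, 0, 0, 0, 0, 0, 0, 0, 0, 0, 0, 0],
  grip_force=20,
)

```text
time: 4.0
tool_pos: [0.6018, 0.031, 0.1508]
eef_rot: [180.0, 0.1, 176.1]
ft_force: [-0.3, 5.3, 4.5]
gripper_width: 0.0113
grasp_force: 20.3
```

Run:
```python
import numpy as np
a0=.03
for a in np.arange(.15,2.56,.15):
    s=55*(np.cos(a)-np.cos(a0))/30; z=55*(np.sin(a)-np.sin(a0))/30
    print(f"0, {.066*s:.2f}, {s:.2f}, {z:.2f}, 0, ",end="")
```

```text
0, -0.00, -0.02, 0.22, 0, 0, -0.01, -0.08, 0.49, 0, 0, -0.01, -0.18, 0.74, 0, 0, -0.02, -0.32, 0.98, 0, 0, -0.03, -0.49, 1.19, 0, 0, -0.05, -0.69, 1.38, 0, 0, -0.06, -0.92, 1.54, 0, 0, -0.08, -1.17, 1.65, 0, 0, -0.09, -1.43, 1.73, 0, 0, -0.11, -1.70, 1.77, 0, 0, -0.13, -1.98, 1.77, 0, 0, -0.15, -2.25, 1.73, 0, 0, -0.17, -2.51, 1.65, 0, 0, -0.18, -2.76, 1.53, 0, 0, -0.20, -2.98, 1.37, 0, 0, -0.21, -3.18, 1.18, 0, 0, -0.22, -3.35, 0.97, 0,
```

The pin is held (width 11 mm, pad force 20 N). I lead the first half of the arc and check the forces.

Request:
apply_moves(
  deltas=[0, 0, -0.02, 0.22, 0, 0, -0.01, -0.08, 0.49, 0, 0, -0.01, -0.18, 0.74, 0, 0, -0.02, -0.32, 0.98, 0, 0, -0.03, -0.49, 1.19, 0, 0, -0.05, -0.69, 1.38, 0, 0, -0.05, -0.69, 1.38, 0],
)

```text
time: 4.7
tool_pos: [0.6, 0.0086, 0.1922]
eef_rot: [-179.9, 0.0, 176.1]
ft_force: [4.1, -3.3, -6.3]
gripper_width: 0.0114
grasp_force: 20.1
```

Request:
apply_moves(
  deltas=[0, -0.01, -0.23, 0.16, 0, 0, -0.03, -0.48, 0.27, 0, 0, -0.04, -0.74, 0.35, 0, 0, -0.06, -1.01, 0.39, 0, 0, -0.08, -1.29, 0.39, 0, 0, -0.1, -1.56, 0.35, 0, 0, -0.12, -1.82, 0.27, 0, 0, -0.13, -2.07, 0.15, 0, 0, -0.15, -2.29, 0.0, 0, 0, -0.16, -2.49, -0.2, 0, 0, -0.16, -2.49, -0.2, 0],
)

```text
time: 5.8
tool_pos: [0.5948, -0.0657, 0.1847]
eef_rot: [-180.0, -0.0, 176.1]
ft_force: [1.4, -0.8, -0.2]
gripper_width: 0.0113
grasp_force: 19.9
```

The pawl is at about 2.4 rad, past upright, with low forces. I open a little, rise and check.

Request:
apply_moves(
  deltas=[35, 0, 0, 0, 0, 35, 0, 0, 0, 0, 35, 0, 0, 0, 0, 35, 0, 0, 0, 0, 35, 0, 0, 0.5, 0, 35, 0, 0, 1.2, 0, 35, 0, 0, 2.2, 0, 35, 0, 0, 3.3, 0, 35, 0, 0, 4.4, 0, 35, -1, 1, 5, 0, 35, -2, 2, 5, 0, 35, -2, 2.5, 5, 0, 35, -2, 2.5, 5, 0],
)

```text
time: 7.1
tool_pos: [0.5347, 0.012, 0.3363]
eef_rot: [180.0, 0.1, 176.2]
ft_force: [-0.1, -0.8, 0.5]
gripper_width: 0.0303
grasp_force: 0.0
```

Run:
```python
from h import *
i,T=campose("wrist"); np.save("T3.npy",T)
im=optics.snapshot("wrist"); cv2.imwrite("pics/w3.png",im)
s=optics.snapshot("scene")[180:320,230:370]
cv2.imwrite("pics/c3.png",np.hstack([im[:,:][:480,:].copy()[:, 120:520], cv2.resize(s,(400,480),interpolation=cv2.INTER_CUBIC)]))
```

```text
(no output)
```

View pics/c3.png

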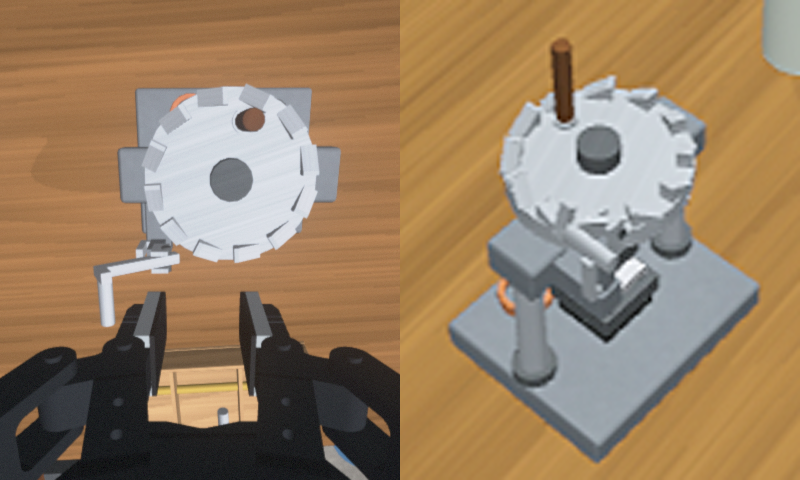

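The pawl is folded back, with its bar toward (100,270) in the left crop and its pin hanging over there. The peg is at about (374,119) in full-wrist pixels and the hub at (351,179). Next I measure both precisely with masks.

Run:
```python
from h import *
T=np.load("T3.npy"); i=optics.camera_info("wrist"); im=cv2.imread("pics/w3.png")
sub=im[80:280,250:460]; hsv=cv2.cvtColor(sub,cv2.COLOR_BGR2HSV)
def blobs(m):
    n,l,st,c=cv2.connectedComponentsWithStats(m.astype(np.uint8)); k=1+st[1:,4].argmax(); return st[k]+np.array([250,80,0,0,0]),c[k]+[250,80]
br=(hsv[...,1]>100)&(hsv[...,2]<110)&(hsv[...,0]<20)
g=cv2.cvtColor(sub,cv2.COLOR_BGR2GRAY); d=(g<95)&(hsv[...,1]<60)
m=np.zeros_like(br); m[15:75,90:160]=1; sp,cp=blobs(br&m)
m=np.zeros_like(br); m[60:140,60:145]=1; sh,ch=blobs(d&m)
print(sp,cp,sh,ch)
print("T cam",T[:3,3].round(3))
hub=onz(i,T,*ch,.16); print("hub",hub)
# peg top disc: right edge of blob minus radius px
rpx=8*i["fx"]/(T[2,3]-.212)/1000; x=sp[0]+sp[2]-rpx
p=onz(i,T,x,cp[1],.212); print("peg",x,p,rpx); v=(p-hub)[:2]; print(np.linalg.norm(v),np.degrees(np.arctan2(v[1],v[0])))
print(onz(i,T,sp[0]+rpx*.8,cp[1],.152))
s=get_state(); print(s["tool_pos"],s["eef_rot"],s["joint_positions"])
```

```text
Traceback (most recent call last):
ValueError: attempt to get argmax of an empty sequence
```

```bash
cat > m.py <<'E'
from h import *
T=np.load("T3.npy"); i=optics.camera_info("wrist"); im=cv2.imread("pics/w3.png")
hsv=cv2.cvtColor(im,cv2.COLOR_BGR2HSV); g=im.max(2)
def blob(m,x0,x1,y0,y1):
    k=np.zeros(m.shape,np.uint8); k[y0:y1,x0:x1]=m[y0:y1,x0:x1]
    n,l,st,c=cv2.connectedComponentsWithStats(k); j=1+st[1:,4].argmax(); return st[j],c[j]
sp,cp=blob(hsv[...,1]>90,345,400,95,145); sh,ch=blob(g<120,320,385,150,210)
print(sp,cp,sh,ch,"cam",T[:3,3].round(3))
hub=onz(i,T,*ch,.16); print("hub",hub)
rpx=8*i["fx"]/(T[2,3]-.212)/1000; x=sp[0]+sp[2]-rpx
p=onz(i,T,x,cp[1],.212); print("peg",x,p,rpx); v=(p-hub)[:2]; print(np.linalg.norm(v),np.degrees(np.arctan2(v[1],v[0])))
s=get_state(); print(s["tool_pos"],s["eef_rot"],s["joint_positions"])
E
python3 m.py
```

```text
[363 108  21  22 350] [373.07428571 118.88285714] [330 158  29  28 145] [337.44827586 171.10344828] cam [0.461 0.017 0.478]
hub [0.49628169 0.0264636  0.16      ]
peg 372.51895845516304 [0.45783393 0.04998536 0.212     ] 11.481041544836934
0.04507219745377887 148.54233001314535
[0.53551007 0.01026215 0.33577765] [-1.79982945e+02  2.68100042e-02  1.76173777e+02] [-2.13277775e+00  1.27767318e+01  9.85707151e+01 -1.91576677e-02
  6.86262599e+01 -8.82995731e+01]
```

Run:
```python
from h import *
T=np.load("T3.npy"); i=optics.camera_info("wrist")
for z in(.15,.16,.17):
    h=onz(i,T,351.5,179.5,z)
    for u in (373,374): 
        p=onz(i,T,u,118.5,.212); v=(p-h)[:2]; print(z,h.round(4),p.round(4),np.linalg.norm(v).round(4),np.degrees(np.arctan2(v[1],v[0])).round(1))
```

```text
0.15 [0.5053 0.0384 0.15  ] [0.4576 0.0503 0.212 ] 0.0491 165.9
0.15 [0.5053 0.0384 0.15  ] [0.4577 0.051  0.212 ] 0.0492 165.2
0.16 [0.5039 0.0377 0.16  ] [0.4576 0.0503 0.212 ] 0.048 164.8
0.16 [0.5039 0.0377 0.16  ] [0.4577 0.051  0.212 ] 0.0481 164.0
0.17 [0.5026 0.0371 0.17  ] [0.4576 0.0503 0.212 ] 0.0469 163.6
0.17 [0.5026 0.0371 0.17  ] [0.4577 0.051  0.212 ] 0.047 162.8
```

The hub is at (0.504, 0.0377) and the peg at radius 48.0 mm, 164.4°, which fits the given geometry. I come down over the peg with the tool yaw equal to the peg angle.

Request:
apply_moves(
  deltas=[40, -1, 0.5, 0, -0.7, 40, -2.59, 1.35, 0, -1.46, 40, -2.59, 1.35, 0, -1.46, 40, -2.59, 1.35, -1, -1.46, 40, -2.59, 1.35, -2, -1.46, 40, -2.59, 1.35, -3, -1.46, 40, -2.59, 1.35, -3.6, -1.46, 40, -2.59, 1.35, -4.2, -1.46, 40, -2.59, 1.35, -4.7, -1.46, 40, -2.59, 1.35, -5.16, -1.46, 40, -2.59, 1.35, -5.16, -1.46, 28, -2.59, 1.35, -5.16, -1.46, 28, -2.59, 1.35, -5.16, -1.46, 28, -2.59, 1.35, -5.16, -1.46],
)

```text
time: 8.6
tool_pos: [0.4579, 0.0507, 0.1815]
eef_rot: [180.0, 0.1, 164.4]
ft_force: [-0.1, -0.2, -0.9]
gripper_width: 0.0241
grasp_force: 0.0
```

```bash
cat > arc.py <<'E'
import sys, numpy as np
# rows from angle a to b (deg) in n steps, centre start angle
a,b,n=float(sys.argv[1]),float(sys.argv[2]),int(sys.argv[3]); op=28
t=lambda d:1.6*np.array([np.cos(np.radians(d)),np.sin(np.radians(d))])
print(", ".join(f"{op}, {d[0]:.2f}, {d[1]:.2f}, 0, {(x-a)/8:.2f}" for x in np.linspace(a,b,n+1)[1:] for d in [t(x)-t(a)]))
E
python3 - <<'E'
from h import *
cv2.imwrite("pics/w4.png",optics.snapshot("wrist")); s=get_state(); print(s["tool_pos"],s["ft_force"],s["eef_rot"])
E
python3 arc.py 164.5 124.5 20
```

```text
[0.45776415 0.05073852 0.18148227] [ 0.17989141 -0.30385604  0.46601048] [1.79982199e+02 5.80035765e-02 1.64432944e+02]
28, 0.02, 0.05, 0, -0.25, 28, 0.03, 0.11, 0, -0.50, 28, 0.05, 0.16, 0, -0.75, 28, 0.07, 0.21, 0, -1.00, 28, 0.10, 0.26, 0, -1.25, 28, 0.12, 0.31, 0, -1.50, 28, 0.15, 0.36, 0, -1.75, 28, 0.18, 0.41, 0, -2.00, 28, 0.21, 0.46, 0, -2.25, 28, 0.24, 0.50, 0, -2.50, 28, 0.27, 0.55, 0, -2.75, 28, 0.31, 0.59, 0, -3.00, 28, 0.34, 0.63, 0, -3.25, 28, 0.38, 0.67, 0, -3.50, 28, 0.42, 0.71, 0, -3.75, 28, 0.46, 0.75, 0, -4.00, 28, 0.50, 0.79, 0, -4.25, 28, 0.55, 0.82, 0, -4.50, 28, 0.59, 0.86, 0, -4.75, 28, 0.64, 0.89, 0, -5.00
```

View pics/w4.png

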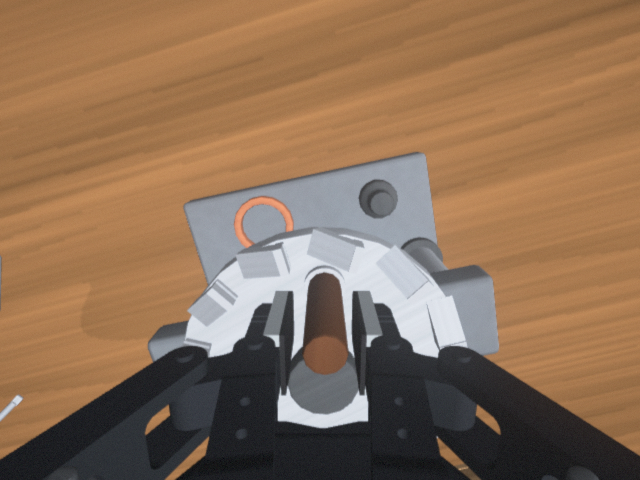

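The peg sits in the loose cage (pads at columns 290 and 357, peg at 325), touching nothing. I wind the first 40°, about 0.61 rad at the peg, which is certainly free travel.

Request:
apply_moves(
  deltas=[28, 0.02, 0.05, 0, -0.25, 28, 0.03, 0.11, 0, -0.5, 28, 0.05, 0.16, 0, -0.75, 28, 0.07, 0.21, 0, -1.0, 28, 0.1, 0.26, 0, -1.25, 28, 0.12, 0.31, 0, -1.5, 28, 0.15, 0.36, 0, -1.75, 28, 0.18, 0.41, 0, -2.0, 28, 0.21, 0.46, 0, -2.25, 28, 0.24, 0.5, 0, -2.5, 28, 0.27, 0.55, 0, -2.75, 28, 0.31, 0.59, 0, -3.0, 28, 0.34, 0.63, 0, -3.25, 28, 0.38, 0.67, 0, -3.5, 28, 0.42, 0.71, 0, -3.75, 28, 0.46, 0.75, 0, -4.0, 28, 0.5, 0.79, 0, -4.25, 28, 0.55, 0.82, 0, -4.5, 28, 0.59, 0.86, 0, -4.75, 28, 0.64, 0.89, 0, -5.0],
)

```text
time: 10.65
tool_pos: [0.4761, 0.0774, 0.1813]
eef_rot: [-180.0, -0.0, 124.4]
ft_force: [-4.0, -1.6, 3.0]
gripper_width: 0.0239
grasp_force: 2.3
```

```bash
for a in 124.5 116.5 108.5 100.5 92.5 84.5; do python3 arc.py $a $(python3 -c "print($a-8)") 5; done
```

```text
28, 0.04, 0.02, 0, -0.20, 28, 0.08, 0.05, 0, -0.40, 28, 0.11, 0.07, 0, -0.60, 28, 0.15, 0.09, 0, -0.80, 28, 0.19, 0.11, 0, -1.00
28, 0.04, 0.02, 0, -0.20, 28, 0.08, 0.04, 0, -0.40, 28, 0.12, 0.05, 0, -0.60, 28, 0.16, 0.07, 0, -0.80, 28, 0.21, 0.09, 0, -1.00
28, 0.04, 0.01, 0, -0.20, 28, 0.09, 0.03, 0, -0.40, 28, 0.13, 0.04, 0, -0.60, 28, 0.17, 0.05, 0, -0.80, 28, 0.22, 0.06, 0, -1.00
28, 0.04, 0.01, 0, -0.20, 28, 0.09, 0.01, 0, -0.40, 28, 0.13, 0.02, 0, -0.60, 28, 0.18, 0.02, 0, -0.80, 28, 0.22, 0.03, 0, -1.00
28, 0.04, 0.00, 0, -0.20, 28, 0.09, 0.00, 0, -0.40, 28, 0.13, 0.00, 0, -0.60, 28, 0.18, -0.00, 0, -0.80, 28, 0.22, -0.01, 0, -1.00
28, 0.04, -0.00, 0, -0.20, 28, 0.09, -0.01, 0, -0.40, 28, 0.13, -0.02, 0, -0.60, 28, 0.18, -0.03, 0, -0.80, 28, 0.22, -0.04, 0, -1.00
```

Even drag is about 4.3 N tangential. From here I go in 8° steps (0.14 rad, at most 7 N extra) and check each.

Request:
apply_moves(
  deltas=[28, 0.04, 0.02, 0, -0.2, 28, 0.08, 0.05, 0, -0.4, 28, 0.11, 0.07, 0, -0.6, 28, 0.15, 0.09, 0, -0.8, 28, 0.19, 0.11, 0, -1.0],
)

```text
time: 11.15
tool_pos: [0.4821, 0.0809, 0.1809]
eef_rot: [-180.0, -0.0, 116.3]
ft_force: [-4.9, -0.2, 1.6]
gripper_width: 0.0241
grasp_force: 2.4
```

Request:
apply_moves(
  deltas=[28, 0.04, 0.02, 0, -0.2, 28, 0.08, 0.04, 0, -0.4, 28, 0.12, 0.05, 0, -0.6, 28, 0.16, 0.07, 0, -0.8, 28, 0.21, 0.09, 0, -1.0],
)

```text
time: 11.65
tool_pos: [0.4884, 0.0836, 0.1808]
eef_rot: [-180.0, -0.0, 108.3]
ft_force: [-5.5, 0.1, 3.3]
gripper_width: 0.0242
grasp_force: 2.5
```

Request:
apply_moves(
  deltas=[28, 0.04, 0.01, 0, -0.2, 28, 0.09, 0.03, 0, -0.4, 28, 0.13, 0.04, 0, -0.6, 28, 0.17, 0.05, 0, -0.8, 28, 0.22, 0.06, 0, -1.0],
)

```text
time: 12.15
tool_pos: [0.4949, 0.0855, 0.1808]
eef_rot: [-180.0, -0.0, 100.3]
ft_force: [-5.5, 1.5, 3.8]
gripper_width: 0.0242
grasp_force: 2.6
```

Request:
apply_moves(
  deltas=[28, 0.04, 0.01, 0, -0.2, 28, 0.09, 0.01, 0, -0.4, 28, 0.13, 0.02, 0, -0.6, 28, 0.18, 0.02, 0, -0.8, 28, 0.22, 0.03, 0, -1.0],
)

```text
time: 12.65
tool_pos: [0.5017, 0.0864, 0.1808]
eef_rot: [-180.0, -0.0, 92.3]
ft_force: [-4.5, -1.1, 0.4]
gripper_width: 0.0238
grasp_force: 2.1
```

```bash
for a in 84.5 76.5 68.5 60.5 52.5 44.5 36.5 28.5 20.5 12.5 4.5 -3.5 -11.5 -19.5; do python3 arc.py $a $(python3 -c "print($a-8)") 5; done
```

```text
28, 0.04, -0.00, 0, -0.20, 28, 0.09, -0.01, 0, -0.40, 28, 0.13, -0.02, 0, -0.60, 28, 0.18, -0.03, 0, -0.80, 28, 0.22, -0.04, 0, -1.00
28, 0.04, -0.01, 0, -0.20, 28, 0.09, -0.02, 0, -0.40, 28, 0.13, -0.04, 0, -0.60, 28, 0.17, -0.05, 0, -0.80, 28, 0.21, -0.07, 0, -1.00
28, 0.04, -0.02, 0, -0.20, 28, 0.08, -0.04, 0, -0.40, 28, 0.12, -0.05, 0, -0.60, 28, 0.16, -0.07, 0, -0.80, 28, 0.20, -0.10, 0, -1.00
28, 0.04, -0.02, 0, -0.20, 28, 0.08, -0.05, 0, -0.40, 28, 0.11, -0.07, 0, -0.60, 28, 0.15, -0.10, 0, -0.80, 28, 0.19, -0.12, 0, -1.00
28, 0.04, -0.03, 0, -0.20, 28, 0.07, -0.06, 0, -0.40, 28, 0.10, -0.09, 0, -0.60, 28, 0.14, -0.12, 0, -0.80, 28, 0.17, -0.15, 0, -1.00
28, 0.03, -0.03, 0, -0.20, 28, 0.06, -0.07, 0, -0.40, 28, 0.09, -0.10, 0, -0.60, 28, 0.12, -0.13, 0, -0.80, 28, 0.14, -0.17, 0, -1.00
28, 0.03, -0.04, 0, -0.20, 28, 0.05, -0.07, 0, -0.40, 28, 0.08, -0.11, 0, -0.60, 28, 0.10, -0.15, 0, -0.80, 28, 0.12, -0.19, 0, -1.00
28, 0.02, -0.04, 0, -0.20, 28, 0.04, -0.08, 0, -0.40, 28, 0.06, -0.12, 0, -0.60, 28, 0.08, -0.16, 0, -0.80, 28, 0.09, -0.20, 0, -1.00
28, 0.02, -0.04, 0, -0.20, 28, 0.03, -0.08, 0, -0.40, 28, 0.04, -0.13, 0, -0.60, 28, 0.05, -0.17, 0, -0.80, 28, 0.06, -0.21, 0, -1.00
28, 0.01, -0.04, 0, -0.20, 28, 0.02, -0.09, 0, -0.40, 28, 0.02, -0.13, 0, -0.60, 28, 0.03, -0.18, 0, -0.80, 28, 0.03, -0.22, 0, -1.00
28, 0.00, -0.04, 0, -0.20, 28, 0.00, -0.09, 0, -0.40, 28, 0.00, -0.13, 0, -0.60, 28, 0.00, -0.18, 0, -0.80, 28, 0.00, -0.22, 0, -1.00
28, -0.00, -0.04, 0, -0.20, 28, -0.01, -0.09, 0, -0.40, 28, -0.01, -0.13, 0, -0.60, 28, -0.02, -0.18, 0, -0.80, 28, -0.03, -0.22, 0, -1.00
28, -0.01, -0.04, 0, -0.20, 28, -0.02, -0.09, 0, -0.40, 28, -0.03, -0.13, 0, -0.60, 28, -0.05, -0.17, 0, -0.80, 28, -0.06, -0.22, 0, -1.00
28, -0.02, -0.04, 0, -0.20, 28, -0.03, -0.08, 0, -0.40, 28, -0.05, -0.12, 0, -0.60, 28, -0.07, -0.16, 0, -0.80, 28, -0.09, -0.20, 0, -1.00
```

4.5 N is even drag. I continue (92.5 → 84.5).

Request:
apply_moves(
  deltas=[28, 0.04, 0, 0, -0.2, 28, 0.09, 0, 0, -0.4, 28, 0.13, 0, 0, -0.6, 28, 0.18, 0, 0, -0.8, 28, 0.22, -0.01, 0, -1.0],
)

```text
time: 13.15
tool_pos: [0.5083, 0.0862, 0.1808]
eef_rot: [-180.0, -0.0, 84.3]
ft_force: [-4.6, 4.7, -0.1]
gripper_width: 0.0239
grasp_force: 2.7
```

Request:
apply_moves(
  deltas=[28, 0.04, 0, 0, -0.2, 28, 0.09, -0.01, 0, -0.4, 28, 0.13, -0.02, 0, -0.6, 28, 0.18, -0.03, 0, -0.8, 28, 0.22, -0.04, 0, -1.0],
)

```text
time: 13.65
tool_pos: [0.515, 0.0851, 0.1808]
eef_rot: [-180.0, -0.0, 76.3]
ft_force: [-4.0, 4.7, -0.9]
gripper_width: 0.0236
grasp_force: 2.8
```

Request:
apply_moves(
  deltas=[28, 0.04, -0.01, 0, -0.2, 28, 0.09, -0.02, 0, -0.4, 28, 0.13, -0.04, 0, -0.6, 28, 0.17, -0.05, 0, -0.8, 28, 0.21, -0.07, 0, -1.0],
)

```text
time: 14.15
tool_pos: [0.5214, 0.083, 0.1808]
eef_rot: [-180.0, -0.0, 68.3]
ft_force: [-3.7, 6.6, -0.3]
gripper_width: 0.024
grasp_force: 2.8
```

It reads about 5.5 N, so contact may be starting. I take a smaller step of 4.8°.

Request:
apply_moves(
  deltas=[28, 0.04, -0.02, 0, -0.2, 28, 0.08, -0.04, 0, -0.4, 28, 0.12, -0.05, 0, -0.6],
)

```text
time: 14.45
tool_pos: [0.5251, 0.0814, 0.1808]
eef_rot: [-180.0, -0.0, 63.5]
ft_force: [-4.3, 3.2, -0.2]
gripper_width: 0.0241
grasp_force: 2.3
```

Request:
apply_moves(
  deltas=[28, 0.04, -0.02, 0, -0.2, 28, 0.08, -0.05, 0, -0.4, 28, 0.12, -0.07, 0, -0.6, 28, 0.16, -0.1, 0, -0.8, 28, 0.19, -0.12, 0, -1.0],
)

```text
time: 14.95
tool_pos: [0.531, 0.078, 0.1809]
eef_rot: [180.0, -0.1, 55.5]
ft_force: [-3.6, 5.1, -0.6]
gripper_width: 0.0239
grasp_force: 2.6
```

```bash
for a in 55.7 47.7 39.7 31.7 23.7 15.7 7.7 -0.3 -8.3 -16.3 -24.3; do python3 arc.py $a $(python3 -c "print($a-8)") 5; done
```

```text
28, 0.04, -0.03, 0, -0.20, 28, 0.07, -0.05, 0, -0.40, 28, 0.11, -0.08, 0, -0.60, 28, 0.14, -0.11, 0, -0.80, 28, 0.18, -0.14, 0, -1.00
28, 0.03, -0.03, 0, -0.20, 28, 0.06, -0.06, 0, -0.40, 28, 0.10, -0.09, 0, -0.60, 28, 0.13, -0.13, 0, -0.80, 28, 0.15, -0.16, 0, -1.00
28, 0.03, -0.03, 0, -0.20, 28, 0.06, -0.07, 0, -0.40, 28, 0.08, -0.11, 0, -0.60, 28, 0.11, -0.14, 0, -0.80, 28, 0.13, -0.18, 0, -1.00
28, 0.02, -0.04, 0, -0.20, 28, 0.04, -0.08, 0, -0.40, 28, 0.07, -0.12, 0, -0.60, 28, 0.09, -0.16, 0, -0.80, 28, 0.10, -0.20, 0, -1.00
28, 0.02, -0.04, 0, -0.20, 28, 0.03, -0.08, 0, -0.40, 28, 0.05, -0.12, 0, -0.60, 28, 0.06, -0.17, 0, -0.80, 28, 0.08, -0.21, 0, -1.00
28, 0.01, -0.04, 0, -0.20, 28, 0.02, -0.09, 0, -0.40, 28, 0.03, -0.13, 0, -0.60, 28, 0.04, -0.17, 0, -0.80, 28, 0.05, -0.22, 0, -1.00
28, 0.01, -0.04, 0, -0.20, 28, 0.01, -0.09, 0, -0.40, 28, 0.01, -0.13, 0, -0.60, 28, 0.01, -0.18, 0, -0.80, 28, 0.01, -0.22, 0, -1.00
28, -0.00, -0.04, 0, -0.20, 28, -0.00, -0.09, 0, -0.40, 28, -0.01, -0.13, 0, -0.60, 28, -0.01, -0.18, 0, -0.80, 28, -0.02, -0.22, 0, -1.00
28, -0.01, -0.04, 0, -0.20, 28, -0.02, -0.09, 0, -0.40, 28, -0.02, -0.13, 0, -0.60, 28, -0.04, -0.18, 0, -0.80, 28, -0.05, -0.22, 0, -1.00
28, -0.01, -0.04, 0, -0.20, 28, -0.03, -0.09, 0, -0.40, 28, -0.04, -0.13, 0, -0.60, 28, -0.06, -0.17, 0, -0.80, 28, -0.08, -0.21, 0, -1.00
28, -0.02, -0.04, 0, -0.20, 28, -0.04, -0.08, 0, -0.40, 28, -0.06, -0.12, 0, -0.60, 28, -0.08, -0.16, 0, -0.80, 28, -0.11, -0.20, 0, -1.00
```

Request:
apply_moves(
  deltas=[28, 0.04, -0.03, 0, -0.2, 28, 0.07, -0.05, 0, -0.4, 28, 0.11, -0.08, 0, -0.6, 28, 0.14, -0.11, 0, -0.8, 28, 0.18, -0.14, 0, -1.0],
)

```text
time: 15.45
tool_pos: [0.5365, 0.0738, 0.1809]
eef_rot: [180.0, -0.1, 47.5]
ft_force: [-0.8, 4.9, -0.4]
gripper_width: 0.0241
grasp_force: 2.6
```

Request:
apply_moves(
  deltas=[28, 0.03, -0.03, 0, -0.2, 28, 0.06, -0.06, 0, -0.4, 28, 0.1, -0.09, 0, -0.6, 28, 0.13, -0.13, 0, -0.8, 28, 0.15, -0.16, 0, -1.0],
)

```text
time: 15.95
tool_pos: [0.5412, 0.069, 0.181]
eef_rot: [180.0, -0.1, 39.5]
ft_force: [-0.8, 6.2, -2.6]
gripper_width: 0.0238
grasp_force: 2.7
```

Request:
apply_moves(
  deltas=[28, 0.03, -0.03, 0, -0.2, 28, 0.06, -0.07, 0, -0.4, 28, 0.08, -0.11, 0, -0.6, 28, 0.11, -0.14, 0, -0.8, 28, 0.13, -0.18, 0, -1.0],
)

```text
time: 16.45
tool_pos: [0.5451, 0.0635, 0.181]
eef_rot: [180.0, -0.1, 31.5]
ft_force: [0.4, 6.4, -1.9]
gripper_width: 0.0238
grasp_force: 2.7
```

Request:
apply_moves(
  deltas=[28, 0.02, -0.04, 0, -0.2, 28, 0.04, -0.08, 0, -0.4, 28, 0.07, -0.12, 0, -0.6, 28, 0.09, -0.16, 0, -0.8, 28, 0.1, -0.2, 0, -1.0],
)

```text
time: 16.95
tool_pos: [0.5483, 0.0575, 0.181]
eef_rot: [180.0, -0.1, 23.5]
ft_force: [0.5, 6.3, -1.4]
gripper_width: 0.024
grasp_force: 2.6
```

Request:
apply_moves(
  deltas=[28, 0.02, -0.04, 0, -0.2, 28, 0.03, -0.08, 0, -0.4, 28, 0.05, -0.12, 0, -0.6, 28, 0.06, -0.17, 0, -0.8, 28, 0.08, -0.21, 0, -1.0],
)

```text
time: 17.45
tool_pos: [0.5506, 0.0514, 0.181]
eef_rot: [-180.0, -0.1, 15.5]
ft_force: [-0.8, 7.8, -0.4]
gripper_width: 0.024
grasp_force: 4.0
```

Contact: about 7.6 N, which is +2.5 N over the even drag, and the pad force also rose from 2.6 to 4.0. I go 3.2° further for about +5.5 N.

Request:
apply_moves(
  deltas=[28, 0.01, -0.04, 0, -0.2, 28, 0.02, -0.09, 0, -0.4],
)

```text
time: 17.65
tool_pos: [0.5512, 0.0489, 0.181]
eef_rot: [-179.9, -0.1, 12.3]
ft_force: [0.2, 12.0, -1.5]
gripper_width: 0.024
grasp_force: 5.4
```

Run:
```python
from h import *
s=get_state(); print(s["time"],s["tool_pos"],s["ft_force"],s["grasp_force"],s["eef_rot"][2])
```

```text
17.65 [0.55123885 0.04890904 0.18104189] [ 0.20127038 12.0161702  -1.46746094] 5.398723483085632 12.293395468926315
```

The extra is about 5.5–6.3 N, the middle of the window. I back off 2 mm, open the cage and rise clear.

Request:
apply_moves(
  deltas=[28, -0.01, 0.04, 0, 0, 32, -0.02, 0.08, 0, 0, 40, -0.03, 0.1, 0, 0, 40, -0.03, 0.1, 0, 0, 40, -0.03, 0.1, 0, 0, 40, -0.03, 0.1, 0.5, 0, 40, -0.03, 0.1, 1.3, 0, 40, -0.03, 0.1, 2.3, 0, 40, -0.03, 0.1, 3.5, 0, 40, -0.03, 0.1, 5, 0, 40, -0.03, 0.1, 5, 0, 40, -0.03, 0.1, 5, 0],
)

```text
time: 18.85
tool_pos: [0.5499, 0.0511, 0.3319]
eef_rot: [180.0, -0.1, 12.4]
ft_force: [0.3, 0.7, -0.0]
gripper_width: 0.0341
grasp_force: 0.0
```

Run:
```python
from h import *
im=optics.snapshot("top")[195:305,275:385]; s=optics.snapshot("scene")[180:320,230:370]; w=optics.snapshot("wrist")
cv2.imwrite("pics/fin.png",np.hstack([cv2.resize(w,(400,300)),cv2.resize(s,(300,300),interpolation=cv2.INTER_CUBIC)]))
print(get_state()["ft_force"])
```

```text
[ 0.40678545 -0.96308741 -0.1606247 ]
```

View pics/fin.png

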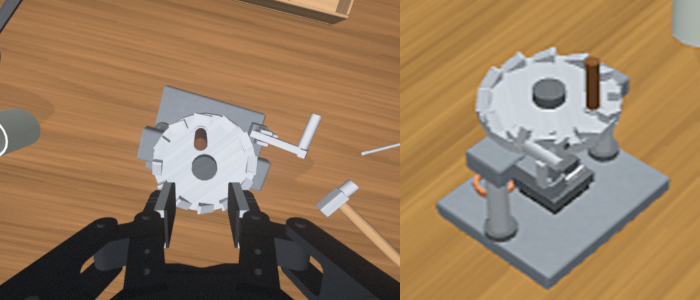

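The pawl is still folded back (at (300,140) in the left view), the peg stands free at (200,138), the die is down on the blank, and the gripper is clear. I hand the job in.

```bash
python3 -c "
from plant import order; print(order.close_job())"
```

```text
the job is handed in; nothing more can be done
None
```

The job is handed in: the pawl is folded right back, the die bears on the blank with an estimated 5.5–6.3 N extra at the peg (3–8 N asked), the arm has let go, and nothing else on the bench was touched.

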